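Check the hand brake of the loaded glass cart

ROBOT

A 6-joint arm with a two-finger parallel gripper is mounted at the origin on the work surface. World frame = base frame: x ahead of the robot, y to its left, z up, the work surface at z = 0. Lengths are in m, angles in rad, forces in N, time in s.
With the tool pointing down it reaches from about 0.425 to 0.95 m from the base axis. Payload 3.5 kg.
Tool frame: the origin (TCP) lies on the centre line of the jaws, within the pads' length; the fingertips stand 11 mm ahead of it and the grasp point (between the pads) lies 8 mm behind it; y points along the fingers, x is the direction in which the jaws open and shut, and the axes are right-handed (so a half turn about y gives the same grasp; the last joint's range is limited). The gripper opens to 85 mm and grips with 20 to 120 N. Pads are 22 mm wide; open, the fingers measure 114 mm over their backs; the gripper's body (76 mm by 85 mm) begins 54 mm behind the grasp point. The pads swing forward as they close: fully open they stand 13 mm farther back than shut.
Start: joints at [1.126, 0.286, 1.577, -0, 1.279, -0.15], TCP at [0.196, 0.646, 0.242] pointing down, gripper open.
Joint ranges: [-2.77, 2.77], [-0.9, 2.22], [0.21, 2.48], [-1.53, 4.67], [0.24, 2.81], [-2.84, 2.84]. Speed limits (rad/s): [2.79, 2.79, 3.14, 3.14, 3.14, 3.14].

INTERFACE

Orientations are given as a unit quaternion [x, y, z, w].
In Python, from plant import get_state, read_camera, sign_off gives the robot as it stands.
- The arm moves only by the shell command python3 -m inch 'ROWS' [FORCE]. ROWS is JSON, a list of rows, each an object of numbers: "ax", "ay", "az": the turn, a rotation vector about the tool's x, y, z in rad; "x", "y", "z": the shift along the tool's x, y, z in mm; "hand": the closure, from -1 (fully open) to 1 (shut). In form: [{"ax": .., "ay": .., "az": .., "x": .., "y": .., "z": .., "hand": ..}, ...]. A call has 1 to 5 rows; each row shifts and turns the commanded pose from where the row before left it, along the tool's axes as they then stand; what a row does not reach is not made up. A row lasts 1/12 s, in which the tool goes at most 41.7 mm and 7.16 degrees, less where a joint would pass 70% of its speed; a pose out of reach is approached as far as the arm can. A call with a gripper value outside its range is refused whole. The fingers move at their own pace and stop on an object; FORCE is the grip in N (left out, the last holds). Time passes only in rows, so rows that do not move let the fingers close. It gives the time, the measured TCP pose, the force and the opening at its end, in the units of the state.
- get_state(): the state, without advancing time (a new reading comes with each control period).
- read_camera(name): name is "scene" or "top" or "wrist"; returns a dict with "img" (480x640x3 uint8, red, green, blue), "fov_y" (degrees; the focal length in pixels is half the picture's height over the tangent of half this angle, whatever the lens; pixels are square), "cx", "cy" (the principal point, pixels), "T" (4x4, takes a point from camera to world coordinates); the wrist camera has in their place "T_tool_cam" (4x4, takes a point from camera to tool coordinates, whose origin is the TCP and whose axes are the tool frame's). Camera axes: x right, y down, z forward; pixel columns grow to the right and rows downward; lengths in m; the calibration is good to about 2 mm. A picture is of the moment at which its call begins: read the wrist's pose just before it. There is no depth.
- sign_off(): hands the job in, once; it reports no verdict.
The state is a dict: "time": time; "qpos": joint angles; "dq": joint speeds; "joint_efforts": joint torques, N m; "eef_pos": TCP position; "tcp_rot": TCP orientation; "contact_force": force on the tool from outside, world axes, zero at the start; "wrist_torque": the same for the moment, N m; "opening": opening from 0.0 (shut) to 1.0 (fully open).
Only numpy, scipy, OpenCV 4.12 (cv2) and the standard library are available. Lean on these libraries where they do the work, as an engineer would, in place of code of your own. Each camera call takes 0.05 s, during which the arm holds its last target. There are 200 camera calls.

TASK

Before this loaded glass cart is wheeled away, check its hand brake: with the fingers closed, press the red brake lever slowly in towards the push bar with the backs of the fingers until it comes up firm, short of the bar, and keep it pressed there for two seconds without forcing it. Then ease it back out under control until it is at rest, and come away. Do not take the lever between the fingers or lean on the bar, and leave the glass on the cart and the things on the bench where they stand.

Things in the scene. Friction and masses are not known exactly. Their poses are not given: they have to be found in the camera images.
- cart: blue two-tier workshop cart, parked (does not move), its push bar hanging over the bench's far edge. Origin: under the middle of the push bar, at bench-top height. x points from the bar to the cart's tray (level, away from the robot), y along the bar to the left as the robot sees it, z up. The tray's floor is 52 mm up and begins 150 mm beyond the bar; between bar and tray there is free room.
- push_bar: push bar with all that is fixed on it; origin and axes as the cart's. A 27 mm steel tube along y, axis 200 mm up, straight from y = -250 to 250 mm, then bent into two arms at y = +/-290 mm that run level to the tray. Rubber grips, 34 mm thick, at |y| = 85 to 225 mm. Black lever clamp, brake cylinder and reservoir on its x = 0 to 45 mm side, y = -75 to 30 mm, up to 245 mm high.
- lever_press (a point): the place to press: middle of the outer face (away from the bar) of the red lever's straight blade, at rest at x = 77.5, y = -165, z = 200 mm in the cart's frame with the cart's axes; turns with the lever, x out of the face. Blade 11 mm thick (x), 18 mm high, running 65 mm towards the pivot (+y) and 43 mm towards the free end with its 19 mm ball. Free room below and beyond it.
- brake_lever (a joint): red brake lever's angle in rad: 0 = at rest, fully out; grows as it is pressed towards the bar; firm at 0.22 (24 mm of travel at the place to press), 13 to 20 mm short of the grip. Upright pivot 105 mm along +y and 41.5 mm towards the bar from the place to press. Sprung: there it takes 1 to 2 N to start, 5 to 8 N to reach the firm point (drag of the fingers included), then hardly yields.
- vase: amber glass vase, 90 mm wide, 140 mm tall, standing on the cart's tray; origin under its foot
- pear: green glass pear, 76 mm wide, 115 mm tall, standing on the cart's tray; origin under its foot
- tumbler: clear glass tumbler, 76 mm wide, 100 mm tall, standing on the cart's tray; origin under its foot
- block: glassblower's cherry-wood block on the bench: 84 mm round, 56 mm high, with a 24 mm thick handle reaching 214 mm along its -x; origin under the round part
- jacks: steel glassblower's jacks lying on the bench, a narrow U 360 mm long along x, 70 mm wide, 18 mm high; origin near the middle, on the bench
- frit_jar: green jar of glass frit on the bench, 74 mm wide, 100 mm tall; origin under its foot
- spray: white plastic bottle with blue cap on the bench, 64 mm wide, 170 mm tall; origin under its foot
- tape: roll of green tape lying on the bench, 100 mm wide, 25 mm high; origin under its centre

How it is judged:
By the outcome, as a careful person would: the job done as asked, in the order asked, and still so for the second after the job is handed in, with the robot touching nothing.
It also fails if it takes over 42 s, if anything falls off the work surface, if the arm or the gripper's body presses on something with over 40 N, if the wrist force passes 120 N, or if a joint passes its speed limit or range.

## Working session

There is one attempt and no reset: what is moved stays moved. The work goes in short steps, Python scripts to look and compute and a shell command to move; the robot and the scene stay as the last step left them, time stands still between calls to the robot, and variables do not carry over. Pictures are saved under pics/ and viewed, about 8 in all and at most 12, crops included, and the job is handed in when it is done.

```bash
mkdir -p pics; ls; python3 - <<'E'
from plant import *
import cv2,numpy as np
s=get_state();print({k:np.round(v,3).tolist() for k,v in s.items()})
for n in("scene","top"):
    c=read_camera(n);cv2.imwrite(f"pics/{n}0.png",c["img"][:,:,::-1]);np.savez(f"pics/{n}0.npz",**c)
    print(n,c["fov_y"],c["cx"],c["cy"],np.round(c["T"],4).tolist(),[k for k in c])
E
```

```text
pics
{'time': 0.0, 'qpos': [1.126, 0.287, 1.578, 0.0, 1.279, -0.15], 'dq': [-0.002, -0.0, -0.002, 0.001, -0.001, -0.0], 'joint_efforts': [0.001, -40.598, -29.263, -0.0, 0.006, 0.0], 'eef_pos': [0.196, 0.645, 0.241], 'tcp_rot': [0.568, 0.42, -0.422, -0.568], 'contact_force': [-0.618, 0.796, -0.293], 'wrist_torque': [-0.03, -0.059, 0.009], 'opening': 0.998}
scene 43.137605781716104 325.8899718764525 245.7071905857161 [[-0.6034, 0.4232, -0.6758, 1.7453], [0.7973, 0.3328, -0.5035, 0.8036], [0.0119, -0.8427, -0.5383, 1.0724], [0.0, 0.0, 0.0, 1.0]] ['img', 'fov_y', 'cx', 'cy', 'T']
top 56.77955386644862 321.06391406857597 239.3587963444038 [[-0.0089, -0.9835, 0.1805, 0.3661], [-0.9999, 0.0069, -0.0115, -0.084], [0.01, -0.1806, -0.9835, 1.3265], [0.0, 0.0, 0.0, 1.0]] ['img', 'fov_y', 'cx', 'cy', 'T']
```

View pics/scene0.png

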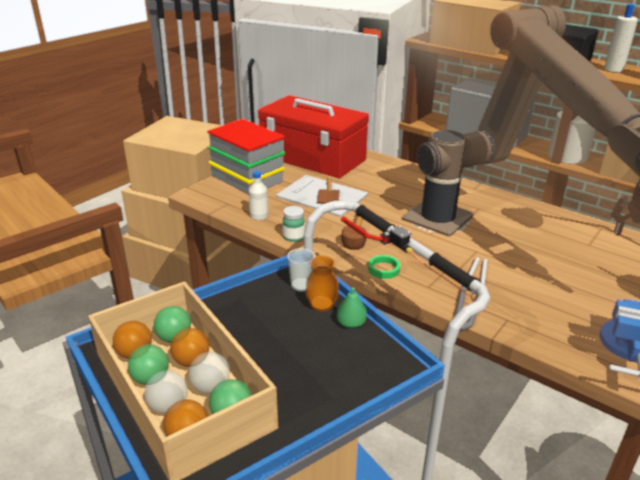

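View pics/top0.png

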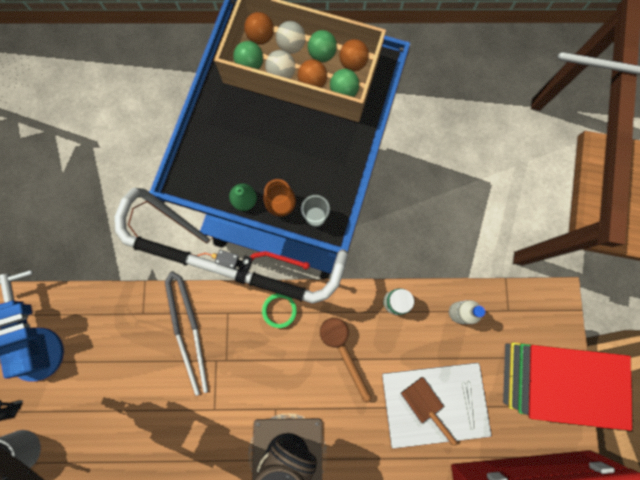

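The scene camera looks back from the cart side. In the top view the push bar runs from (130,240) to (310,295), with the red lever on its far side ending at its ball near (305,265). The glass stands at (243,197), (279,198) and (316,210). Next I'll measure the red lever and the grips.

```bash
cat > h.py <<'E'
import numpy as np,cv2
from scipy.spatial.transform import Rotation as R
def K(c): f=240/np.tan(np.radians(float(c["fov_y"]))/2); return f,float(c["cx"]),float(c["cy"])
def ray(c,uv,T=None):
    T=c["T"] if T is None else T; f,cx,cy=K(c)
    d=np.c_[(np.atleast_2d(uv)-[cx,cy])/f,np.ones(len(np.atleast_2d(uv)))]@T[:3,:3].T
    return T[:3,3],d/np.linalg.norm(d,axis=1)[:,None]
def plane(c,uv,z,T=None): o,d=ray(c,uv,T); return o+d*((z-o[2])/d[:,2])[:,None]
def proj(c,P,T=None):
    T=c["T"] if T is None else T; f,cx,cy=K(c); p=(np.atleast_2d(P)-T[:3,3])@T[:3,:3]
    return p[:,:2]/p[:,2:]*f+[cx,cy]
def tri(a,b):
    (o1,d1),(o2,d2)=a,b; d1,d2=d1[0],d2[0]
    s=np.linalg.lstsq(np.c_[d1,-d2],o2-o1,rcond=None)[0]; p,q=o1+s[0]*d1,o2+s[1]*d2
    return (p+q)/2,np.linalg.norm(p-q)
E
python3 - <<'E'
from h import *
C={n:np.load(f"pics/{n}0.npz") for n in("scene","top")}
roi={"top":(100,180,370,310),"scene":(300,190,500,310)}
for n,c in C.items():
    x0,y0,x1,y1=roi[n]; im=c["img"][y0:y1,x0:x1]; hsv=cv2.cvtColor(im,cv2.COLOR_RGB2HSV)
    red=(((hsv[...,0]<5)|(hsv[...,0]>174))&(hsv[...,1]>190)&(hsv[...,2]>110)).astype(np.uint8)
    dk=(hsv[...,2]<45).astype(np.uint8)
    for nm,m in(("red",red),("dark",dk)):
        k,l,st,ce=cv2.connectedComponentsWithStats(m)
        for i in range(1,k):
            if st[i,4]>25:
                v,u=np.nonzero(l==i); r=cv2.minAreaRect(np.c_[u+x0,v+y0].astype(np.float32))
                print(n,nm,st[i,4],np.round(cv2.boxPoints(r)).tolist())
    s=3 if n=="top" else 4
    cv2.imwrite(f"pics/{n}_crop.png",cv2.resize(im[...,::-1],None,fx=s if n!="top" else 2.9,fy=s if n!="top" else 2.9,interpolation=cv2.INTER_CUBIC))
E
```

```text
scene red 187 [[339.0, 224.0], [343.0, 217.0], [388.0, 239.0], [385.0, 246.0]]
scene dark 218 [[421.0, 217.0], [424.0, 189.0], [433.0, 190.0], [430.0, 218.0]]
scene dark 63 [[451.0, 219.0], [456.0, 190.0], [459.0, 190.0], [454.0, 219.0]]
scene dark 110 [[355.0, 213.0], [358.0, 209.0], [385.0, 228.0], [383.0, 232.0]]
scene dark 156 [[387.0, 242.0], [391.0, 232.0], [408.0, 238.0], [404.0, 249.0]]
scene dark 185 [[429.0, 262.0], [432.0, 257.0], [470.0, 283.0], [467.0, 287.0]]
scene dark 85 [[297.0, 294.0], [303.0, 291.0], [310.0, 307.0], [304.0, 310.0]]
top red 147 [[252.0, 257.0], [253.0, 250.0], [309.0, 261.0], [307.0, 268.0]]
top dark 4442 [[162.0, 180.0], [358.0, 180.0], [358.0, 244.0], [162.0, 244.0]]
top dark 518 [[134.0, 248.0], [137.0, 237.0], [188.0, 253.0], [185.0, 263.0]]
top dark 57 [[213.0, 243.0], [214.0, 238.0], [226.0, 242.0], [224.0, 247.0]]
top dark 175 [[234.0, 282.0], [236.0, 260.0], [250.0, 261.0], [248.0, 283.0]]
top dark 42 [[321.0, 272.0], [328.0, 272.0], [328.0, 278.0], [321.0, 278.0]]
top dark 585 [[250.0, 284.0], [253.0, 273.0], [304.0, 288.0], [300.0, 299.0]]
```

View pics/top_crop.png

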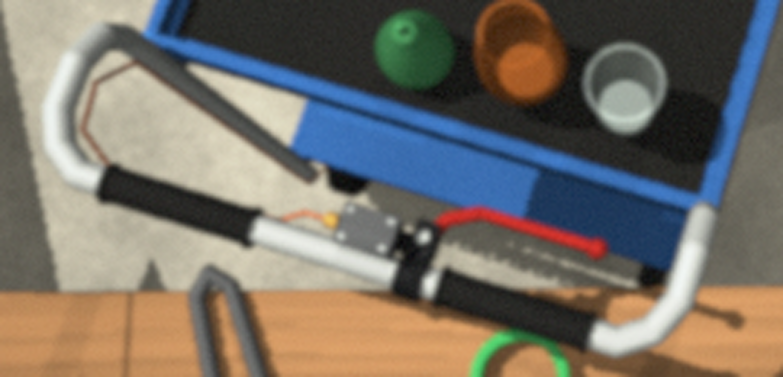

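View pics/scene_crop.png

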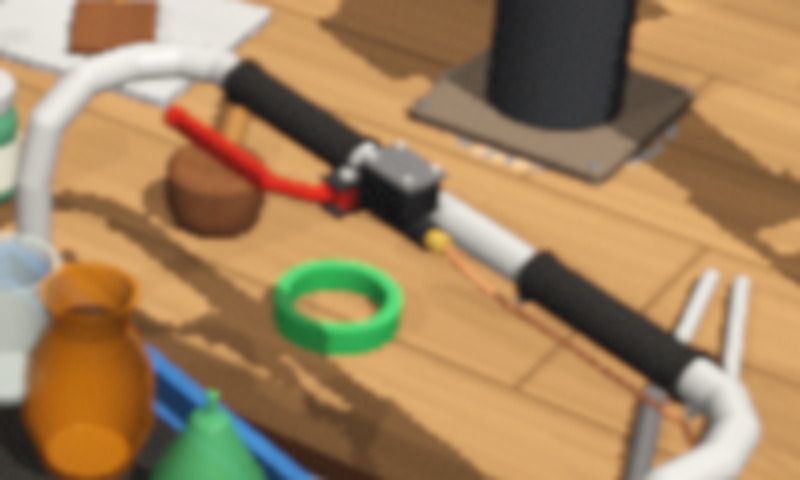

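The top crop shows the grips, plus the lever from a kink at crop (480,213) to its ball at (597,248), which is image (306,265.5). In the scene crop the ball is at (175,117), image (343.7,219.2).

```bash
python3 - <<'E'
from h import *
from plant import get_state
C={n:np.load(f"pics/{n}0.npz") for n in("scene","top")}
t,s=C["top"],C["scene"]
g=plane(t,np.array([[135.5,242.5],[186.5,258],[251.5,278.5],[302,293.5]]),.2)
print("grips",g.round(4).tolist())
d=g[0]-g[3]; print("outer len (0.450)",np.linalg.norm(d)," inner (0.17)",np.linalg.norm(g[1]-g[2]))
o=g.mean(0); y=d/np.linalg.norm(d); x=np.array([y[1],-y[0],0]); 
print("origin",o,"yaw",np.arctan2(x[1],x[0]))
toC=lambda P:np.round([(P-o)@x,(P-o)@y,P[2]],4)
b=(305.9,265.5); print("ball plane",toC(plane(t,b,.2)[0]),"tri",[ (toC(p),e) for p,e in [tri(ray(t,b),ray(s,(343.7,219.2)))]])
print("kink top",toC(plane(t,(480/2.9+100,213/2.9+180),.2)[0]))
for n,uv,z in(("pear",(403,30),.167),("vase",(510,28),.192),("tumb",(625,80),.152)):
    p=plane(t,(uv[0]/2.9+100,uv[1]/2.9+180),z)[0]; print(n,p.round(3),toC(p))
P=o+x*.0775-y*.165; print("press",P)
q=get_state(); M=R.from_quat(q["tcp_rot"]).as_matrix(); print(M.round(3)); np.savez("cart.npz",o=o,x=x,y=y)
print("reach",np.hypot(*P[:2]))
E
```

```text
grips [[0.568, 0.379, 0.2], [0.5269, 0.2467, 0.2], [0.4732, 0.0801, 0.2], [0.4344, -0.0478, 0.2]]
outer len (0.450) 0.44721087172312185  inner (0.17) 0.17505724838522246
origin [0.500611   0.16446876 0.2       ] yaw -0.3034554595597984
ball plane [ 0.0709 -0.2108  0.2   ] tri [(array([ 0.0709, -0.2107,  0.1998]), np.float64(3.4175295311047504e-05))]
kink top [ 0.0704 -0.1027  0.2   ]
pear [0.715 0.123 0.167] [0.2171 0.0249 0.167 ]
vase [0.709 0.021 0.192] [ 0.2417 -0.0743  0.192 ]
tumb [ 0.67  -0.083  0.152] [ 0.2355 -0.186   0.152 ]
press [ 0.52526477 -0.01615085  0.2       ]
[[ 0.291 -0.001 -0.957]
 [ 0.957 -0.002  0.291]
 [-0.002 -1.     0.   ]]
reach 0.5255130121200065
```

The ball comes out at (71,-211,200) mm in the cart frame against an expected ~72, and the grip lengths agree. Next I'll close the hand, rise and cross over high.

```bash
python3 -m inch '[{"y":-20,"hand":1},{"y":-30,"hand":1},{"y":-30,"hand":1},{"x":-10,"z":-10,"hand":1},{"x":-20,"z":-20,"hand":1}]' 30
python3 -m inch '[{"x":-27,"z":-27,"hand":1},{"x":-27,"z":-28,"hand":1},{"x":-27,"z":-28,"hand":1},{"x":-27,"z":-28,"hand":1},{"x":-27,"z":-28,"hand":1}]'
python3 -m inch '[{"x":-27,"z":-27,"hand":1},{"x":-27,"z":-28,"hand":1},{"x":-27,"z":-28,"hand":1},{"x":-27,"z":-28,"hand":1},{"x":-27,"z":-28,"hand":1}]'
python3 -m inch '[{"x":-27,"z":-27,"hand":1},{"x":-27,"z":-28,"hand":1},{"x":-27,"z":-28,"hand":1},{"x":-27,"z":-28,"hand":1},{"x":-27,"z":-28,"hand":1}]'
```

```text
validation failed for argument at $[0]...
validation failed for argument at $[0]...
validation failed for argument at $[0]...
validation failed for argument at $[0]...
```

```bash
python3 -m inch '[{"ax":0,"ay":0,"az":0,"x":0,"y":-20,"z":0,"hand":1},{"ax":0,"ay":0,"az":0,"x":0,"y":-30,"z":0,"hand":1},{"ax":0,"ay":0,"az":0,"x":0,"y":-30,"z":0,"hand":1},{"ax":0,"ay":0,"az":0,"x":-10,"y":0,"z":-10,"hand":1},{"ax":0,"ay":0,"az":0,"x":-20,"y":0,"z":-20,"hand":1}]' 30
```

```text
time: 0.52
eef_pos: [0.2155, 0.6103, 0.325]
tcp_rot: [-0.566, -0.424, 0.42, 0.568]
contact_force: [0.3, -0.5, 0.4]
opening: 0.3
```

```bash
python3 -m inch '[{"ax":0,"ay":0,"az":0,"x":-27,"y":0,"z":-28,"hand":1},{"ax":0,"ay":0,"az":0,"x":-27,"y":0,"z":-28,"hand":1},{"ax":0,"ay":0,"az":0,"x":-27,"y":0,"z":-28,"hand":1},{"ax":0,"ay":0,"az":0,"x":-27,"y":0,"z":-28,"hand":1},{"ax":0,"ay":0,"az":0,"x":-27,"y":0,"z":-28,"hand":1}]'
python3 -m inch '[{"ax":0,"ay":0,"az":0,"x":-27,"y":0,"z":-28,"hand":1},{"ax":0,"ay":0,"az":0,"x":-27,"y":0,"z":-28,"hand":1},{"ax":0,"ay":0,"az":0,"x":-27,"y":0,"z":-28,"hand":1},{"ax":0,"ay":0,"az":0,"x":-27,"y":0,"z":-28,"hand":1},{"ax":0,"ay":0,"az":0,"x":-27,"y":0,"z":-28,"hand":1}]'
python3 -m inch '[{"ax":0,"ay":0,"az":0,"x":-27,"y":0,"z":-28,"hand":1},{"ax":0,"ay":0,"az":0,"x":-27,"y":0,"z":-28,"hand":1},{"ax":0,"ay":0,"az":0,"x":-27,"y":0,"z":-28,"hand":1},{"ax":0,"ay":0,"az":0,"x":-27,"y":0,"z":-28,"hand":1},{"ax":0,"ay":0,"az":0,"x":-27,"y":0,"z":-28,"hand":1}]'
```

```text
time: 0.93
eef_pos: [0.311, 0.4368, 0.3217]
tcp_rot: [0.568, 0.421, -0.422, -0.568]
contact_force: [0.9, 0.0, -0.4]
opening: -0.001
time: 1.35
eef_pos: [0.4057, 0.267, 0.3219]
tcp_rot: [-0.568, -0.421, 0.421, 0.568]
contact_force: [-0.1, -0.1, -0.3]
opening: -0.001
time: 1.77
eef_pos: [0.5006, 0.097, 0.322]
tcp_rot: [-0.568, -0.421, 0.421, 0.568]
contact_force: [0.1, 0.1, -0.8]
opening: -0.003
```

```bash
python3 -m inch '[{"ax":0,"ay":0.12,"az":0,"x":0,"y":0,"z":0,"hand":1},{"ax":0,"ay":0.12,"az":0,"x":0,"y":0,"z":0,"hand":1},{"ax":0,"ay":0.12,"az":0,"x":0,"y":0,"z":0,"hand":1},{"ax":0,"ay":0.12,"az":0,"x":0,"y":0,"z":0,"hand":1},{"ax":0,"ay":0.12,"az":0,"x":0,"y":0,"z":0,"hand":1}]'
python3 -m inch '[{"ax":0,"ay":0.12,"az":0,"x":0,"y":0,"z":0,"hand":1},{"ax":0,"ay":0.12,"az":0,"x":0,"y":0,"z":0,"hand":1},{"ax":0,"ay":0.12,"az":0,"x":0,"y":0,"z":0,"hand":1},{"ax":0,"ay":0.12,"az":0,"x":0,"y":0,"z":0,"hand":1},{"ax":0,"ay":0.12,"az":0,"x":0,"y":0,"z":0,"hand":1}]'
python3 -m inch '[{"ax":0,"ay":0.12,"az":0,"x":0,"y":0,"z":0,"hand":1},{"ax":0,"ay":0.12,"az":0,"x":0,"y":0,"z":0,"hand":1},{"ax":0,"ay":0.12,"az":0,"x":0,"y":0,"z":0,"hand":1},{"ax":0,"ay":0,"az":0,"x":0,"y":0,"z":0,"hand":1}]'
cat >> h.py <<'E'
def where():
    from plant import get_state
    c=np.load("cart.npz"); s=get_state(); p=np.array(s["eef_pos"])-c["o"]*[1,1,0]; A=np.c_[c["x"],c["y"],[0,0,1]]
    M=R.from_quat(s["tcp_rot"]).as_matrix()
    print("t",round(s["time"],2),"cart mm",(p@A*1e3).round(1),"tool in cart\n",(A.T@M).round(3),"\nF",(np.array(s["contact_force"])@A).round(2),"q",np.round(s["qpos"],2),"open",round(s["opening"],3))
    return s,A,M
E
python3 -c "from h import *; where()"
```

```text
time: 2.18
eef_pos: [0.5, 0.0986, 0.3216]
tcp_rot: [-0.668, -0.232, 0.233, 0.668]
contact_force: [-0.4, -0.6, 0.3]
opening: -0.003
time: 2.6
eef_pos: [0.5, 0.0989, 0.3217]
tcp_rot: [-0.707, -0.024, 0.025, 0.707]
contact_force: [-0.7, -0.0, 0.0]
opening: -0.005
time: 2.93
eef_pos: [0.5, 0.0989, 0.3217]
tcp_rot: [0.7, -0.101, 0.1, -0.7]
contact_force: [-0.4, -0.3, -0.9]
opening: -0.001
t 2.93 cart mm [ 19.  -62.7 321.7] tool in cart
 [[ 1.    -0.001 -0.017]
 [ 0.017 -0.     1.   ]
 [-0.001 -1.    -0.   ]] 
F [-0.31 -0.39 -0.9 ] q [-0.   -0.14  1.88  0.    1.4   0.28] open -0.001
```

```bash
python3 -m inch '[{"ax":0,"ay":0.017,"az":0,"x":21,"y":0,"z":-20,"hand":1},{"ax":0,"ay":0,"az":0,"x":26,"y":0,"z":-26,"hand":1},{"ax":0,"ay":0,"az":0,"x":26,"y":0,"z":-26,"hand":1},{"ax":0,"ay":0,"az":0,"x":20,"y":0,"z":-20,"hand":1},{"ax":0,"ay":0,"az":0,"x":10,"y":0,"z":-10,"hand":1}]'
python3 -m inch '[{"ax":0,"ay":0,"az":0,"x":0,"y":20,"z":0,"hand":1},{"ax":0,"ay":0,"az":0,"x":0,"y":10,"z":0,"hand":1},{"ax":0,"ay":0,"az":0,"x":0,"y":0,"z":0,"hand":1}]'
python3 - <<'E'
from h import *
from plant import *
s,A,M=where()
c=read_camera("wrist"); T=np.eye(4);T[:3,:3]=M;T[:3,3]=s["eef_pos"]; Tw=T@c["T_tool_cam"]
np.savez("pics/w1.npz",Tw=Tw,**c); cv2.imwrite("pics/w1.png",c["img"][:,:,::-1])
k=np.load("cart.npz"); o=k["o"]*[1,1,0]
for n,P in(("press",(77.5,-165,200)),("ball",(72,-210,200)),("grip outer",(0,-225,200))): print(n,proj(c,o+A@np.array(P)/1e3,Tw).round(0))
t=read_camera("top"); cv2.imwrite("pics/t1.png",cv2.resize(t["img"][180:310,150:370,::-1],None,fx=3.5,fy=3.5,interpolation=cv2.INTER_CUBIC))
E
```

```text
time: 3.35
eef_pos: [0.5697, -0.0316, 0.3216]
tcp_rot: [0.699, -0.106, 0.106, -0.699]
contact_force: [0.0, 1.1, 0.1]
opening: -0.001
time: 3.6
eef_pos: [0.567, -0.0282, 0.2884]
tcp_rot: [-0.699, 0.108, -0.103, 0.7]
contact_force: [-0.6, -0.1, 0.3]
opening: 0.002
t 3.6 cart mm [ 121.  -164.   288.4] tool in cart
 [[ 1.    -0.007 -0.004]
 [ 0.004 -0.     1.   ]
 [-0.007 -1.    -0.   ]] 
F [-0.58 -0.33  0.35] q [-0.23  0.02  1.79  0.    1.34  0.07] open 0.002
press [[243. 255.]]
ball [[238. 327.]]
grip outer [[121. 349.]]
```

View pics/w1.png

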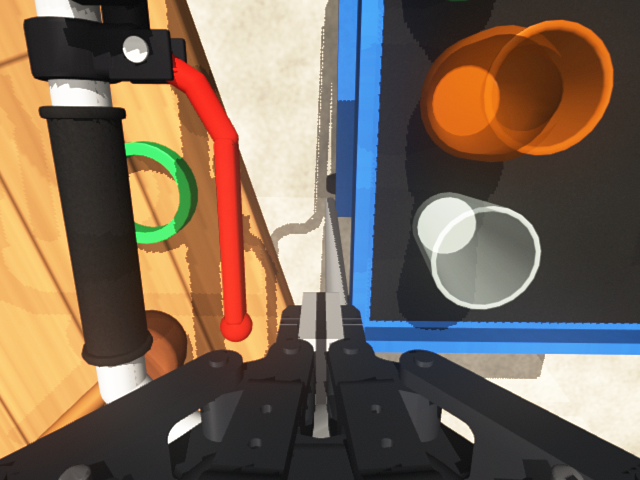

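The wrist view shows the ball at (236,327) against a prediction of (238,327), with the blade's outer edge at about x=243, as predicted. The fingers are clear of the lever and the glass, so I'll lower them beside the blade.

```bash
python3 -m inch '[{"ax":0,"ay":0.004,"az":0.007,"x":0,"y":20,"z":-1,"hand":1},{"ax":0,"ay":0,"az":0,"x":0,"y":25,"z":0,"hand":1},{"ax":0,"ay":0,"az":0,"x":0,"y":25,"z":0,"hand":1},{"ax":0,"ay":0,"az":0,"x":0,"y":15,"z":0,"hand":1},{"ax":0,"ay":0,"az":0,"x":0,"y":4,"z":0,"hand":1}]'
python3 -m inch '[{"ax":0,"ay":0,"az":0,"x":-4,"y":0,"z":0,"hand":1},{"ax":0,"ay":0,"az":0,"x":-4,"y":0,"z":0,"hand":1},{"ax":0,"ay":0,"az":0,"x":-4,"y":0,"z":0,"hand":1},{"ax":0,"ay":0,"az":0,"x":-4,"y":0,"z":0,"hand":1},{"ax":0,"ay":0,"az":0,"x":-2,"y":0,"z":0,"hand":1}]'
python3 - <<'E'
from h import *
from plant import *
s,A,M=where()
c=read_camera("wrist"); cv2.imwrite("pics/w2.png",c["img"][:,:,::-1])
E
```

```text
time: 4.12
eef_pos: [0.5665, -0.0285, 0.2009]
tcp_rot: [-0.698, 0.111, -0.103, 0.7]
contact_force: [-0.4, 0.1, -0.6]
opening: 0.001
time: 4.53
eef_pos: [0.5509, -0.024, 0.2049]
tcp_rot: [-0.699, 0.109, -0.106, 0.699]
contact_force: [-0.6, 0.0, -0.5]
opening: -0.002
t 4.53 cart mm [ 104.4 -164.9  204.9] tool in cart
 [[ 1.    -0.005  0.001]
 [-0.001  0.     1.   ]
 [-0.005 -1.     0.   ]] 
F [-0.54 -0.13 -0.52] q [-0.23  0.05  1.91  0.    1.18  0.08] open -0.002
```

View pics/w2.png

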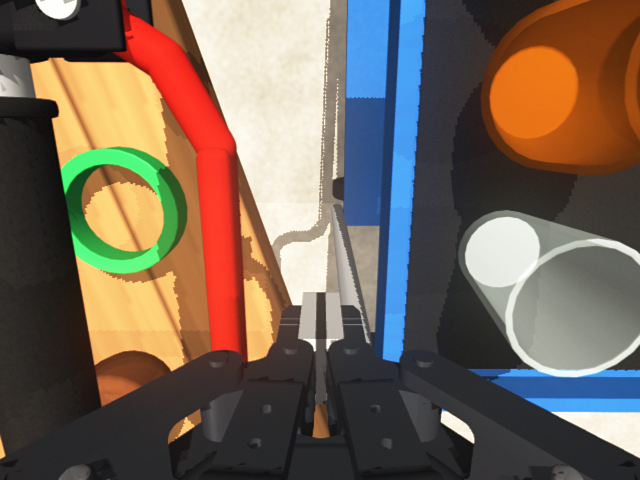

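The lever blade is at x 205–243 in the image and the closed fingers sit 29 mm over their backs at (283–360, 300). The gap is still open. I'll go slightly lower, then creep in.

```bash
python3 -m inch '[{"ax":0,"ay":0,"az":0.005,"x":-2,"y":3,"z":0,"hand":1},{"ax":0,"ay":0,"az":0,"x":-2,"y":3,"z":0,"hand":1},{"ax":0,"ay":0,"az":0,"x":-2,"y":0,"z":0,"hand":1},{"ax":0,"ay":0,"az":0,"x":-1,"y":0,"z":0,"hand":1},{"ax":0,"ay":0,"az":0,"x":-1,"y":0,"z":0,"hand":1}]'
python3 -c "from h import *; where()"
python3 -m inch '[{"ax":0,"ay":0,"az":0,"x":-1,"y":0,"z":0,"hand":1},{"ax":0,"ay":0,"az":0,"x":-1,"y":0,"z":0,"hand":1},{"ax":0,"ay":0,"az":0,"x":-1,"y":0,"z":0,"hand":1},{"ax":0,"ay":0,"az":0,"x":-1,"y":0,"z":0,"hand":1},{"ax":0,"ay":0,"az":0,"x":-1,"y":0,"z":0,"hand":1}]'
python3 -c "from h import *; where()"
```

```text
time: 5.0
eef_pos: [0.543, -0.0218, 0.1973]
tcp_rot: [-0.698, 0.112, -0.103, 0.7]
contact_force: [-0.4, -0.3, 0.5]
opening: -0.002
t 5.0 cart mm [  96.2 -165.1  197.3] tool in cart
 [[ 1.    -0.012  0.002]
 [-0.002 -0.     1.   ]
 [-0.012 -1.    -0.   ]] 
F [-0.3  -0.43  0.47] q [-0.23  0.05  1.94  0.    1.17  0.08] open -0.002
time: 5.42
eef_pos: [0.5384, -0.0203, 0.1976]
tcp_rot: [-0.698, 0.112, -0.103, 0.7]
contact_force: [0.1, 0.6, 0.3]
opening: -0.002
t 5.42 cart mm [  91.3 -165.   197.6] tool in cart
 [[ 1.    -0.012  0.002]
 [-0.002 -0.     1.   ]
 [-0.012 -1.    -0.   ]] 
F [-0.03  0.58  0.3 ] q [-0.23  0.03  1.95  0.    1.17  0.08] open -0.002
```

```bash
python3 -m inch '[{"ax":0,"ay":0,"az":-0.012,"x":-0.5,"y":0,"z":0,"hand":1},{"ax":0,"ay":0,"az":0,"x":-0.5,"y":0,"z":0,"hand":1},{"ax":0,"ay":0,"az":0,"x":-0.5,"y":0,"z":0,"hand":1},{"ax":0,"ay":0,"az":0,"x":-0.5,"y":0,"z":0,"hand":1}]'
python3 -c "from h import *; where()"
python3 -m inch '[{"ax":0,"ay":0,"az":0,"x":-0.5,"y":0,"z":0,"hand":1},{"ax":0,"ay":0,"az":0,"x":-0.5,"y":0,"z":0,"hand":1},{"ax":0,"ay":0,"az":0,"x":0,"y":0,"z":0,"hand":1}]'
python3 -c "from h import *; where()"
```

```text
time: 5.75
eef_pos: [0.5368, -0.0198, 0.1976]
tcp_rot: [0.699, -0.107, 0.108, -0.699]
contact_force: [1.2, -1.0, -1.1]
opening: 0.002
t 5.75 cart mm [  89.6 -165.   197.6] tool in cart
 [[ 1.     0.001  0.002]
 [-0.002 -0.     1.   ]
 [ 0.001 -1.    -0.   ]] 
F [ 1.41 -0.57 -1.06] q [-0.23  0.02  1.96 -0.    1.16  0.08] open 0.002
time: 6.0
eef_pos: [0.5358, -0.0198, 0.1977]
tcp_rot: [0.699, -0.107, 0.108, -0.699]
contact_force: [1.3, -1.8, -1.3]
opening: 0.002
t 6.0 cart mm [  88.6 -165.3  197.7] tool in cart
 [[ 1.     0.001  0.001]
 [-0.001 -0.001  1.   ]
 [ 0.001 -1.    -0.001]] 
F [ 1.73 -1.32 -1.34] q [-0.23  0.02  1.96 -0.    1.16  0.08] open 0.002
```

Contact came at about x=90 mm, with 1.4–1.7 N. I'll press on along the lever's arc, turning with it.

```bash
python3 -m inch '[{"ax":0,"ay":0.0095,"az":0,"x":-1,"y":0,"z":-0.5,"hand":1},{"ax":0,"ay":0.0095,"az":0,"x":-1,"y":0,"z":-0.5,"hand":1},{"ax":0,"ay":0.0095,"az":0,"x":-1,"y":0,"z":-0.5,"hand":1},{"ax":0,"ay":0.0095,"az":0,"x":-1,"y":0,"z":-0.5,"hand":1},{"ax":0,"ay":0.0095,"az":0,"x":-1,"y":0,"z":-0.5,"hand":1}]'
python3 -c "from h import *; where()"
python3 -m inch '[{"ax":0,"ay":0.0095,"az":0,"x":-1,"y":0,"z":-0.5,"hand":1},{"ax":0,"ay":0.0095,"az":0,"x":-1,"y":0,"z":-0.5,"hand":1},{"ax":0,"ay":0.0095,"az":0,"x":-1,"y":0,"z":-0.5,"hand":1},{"ax":0,"ay":0.0095,"az":0,"x":-1,"y":0,"z":-0.5,"hand":1},{"ax":0,"ay":0.0095,"az":0,"x":-1,"y":0,"z":-0.5,"hand":1}]'
python3 -c "from h import *; where()"
```

```text
time: 6.42
eef_pos: [0.5301, -0.0205, 0.1977]
tcp_rot: [0.696, -0.124, 0.125, -0.696]
contact_force: [1.9, -3.4, -0.6]
opening: -0.001
t 6.42 cart mm [  83.4 -167.7  197.7] tool in cart
 [[ 0.999  0.001  0.05 ]
 [-0.05  -0.001  0.999]
 [ 0.001 -1.    -0.001]] 
F [ 2.84 -2.71 -0.61] q [-0.23  0.01  1.97 -0.    1.16  0.12] open -0.001
time: 6.83
eef_pos: [0.5246, -0.0211, 0.1977]
tcp_rot: [0.693, -0.141, 0.141, -0.693]
contact_force: [2.0, -4.9, -2.0]
opening: 0.001
t 6.83 cart mm [  78.3 -169.9  197.7] tool in cart
 [[ 0.995  0.001  0.097]
 [-0.097 -0.001  0.995]
 [ 0.001 -1.    -0.001]] 
F [ 3.37 -4.05 -1.98] q [-0.23 -0.    1.98 -0.    1.16  0.17] open 0.001
```

The tangential force, Fy = -4 N, is more than I expected, so I'll stop and check for another contact.

```bash
python3 - <<'E'
from h import *
from plant import *
s,A,M=where()
print("tau cart",(np.array(s["wrist_torque"])@A).round(3))
c=read_camera("wrist"); print(c["T_tool_cam"].round(3).tolist())
a=cv2.resize(c["img"],(400,300))
t=read_camera("scene")["img"][150:300,290:490]; b=cv2.resize(t,(400,300),interpolation=cv2.INTER_CUBIC)
t=read_camera("top")["img"][180:300,180:340]; d=cv2.resize(t,(400,300),interpolation=cv2.INTER_CUBIC)
cv2.imwrite("pics/m1.png",np.vstack([np.hstack([a,b]),np.hstack([d,cv2.resize(c["img"][200:480,120:520],(400,300))])])[:,:,::-1])
where()
E
```

```text
t 6.83 cart mm [  78.3 -169.9  197.7] tool in cart
 [[ 0.995  0.001  0.097]
 [-0.097 -0.001  0.995]
 [ 0.001 -1.    -0.001]] 
F [ 3.37 -4.05 -1.98] q [-0.23 -0.    1.98 -0.    1.16  0.17] open 0.001
tau cart [-0.59  -0.593 -0.036]
[[1.0, 0.0, 0.0, 0.001], [0.0, -0.28, 0.96, -0.132], [0.0, -0.96, -0.28, 0.073], [0.0, 0.0, 0.0, 1.0]]
t 6.98 cart mm [  78.2 -169.7  197.7] tool in cart
 [[ 0.995  0.     0.097]
 [-0.097 -0.     0.995]
 [ 0.    -1.    -0.   ]] 
F [ 3.13 -4.25 -0.37] q [-0.23 -0.    1.98 -0.    1.16  0.17] open -0.003
```

View pics/m1.png

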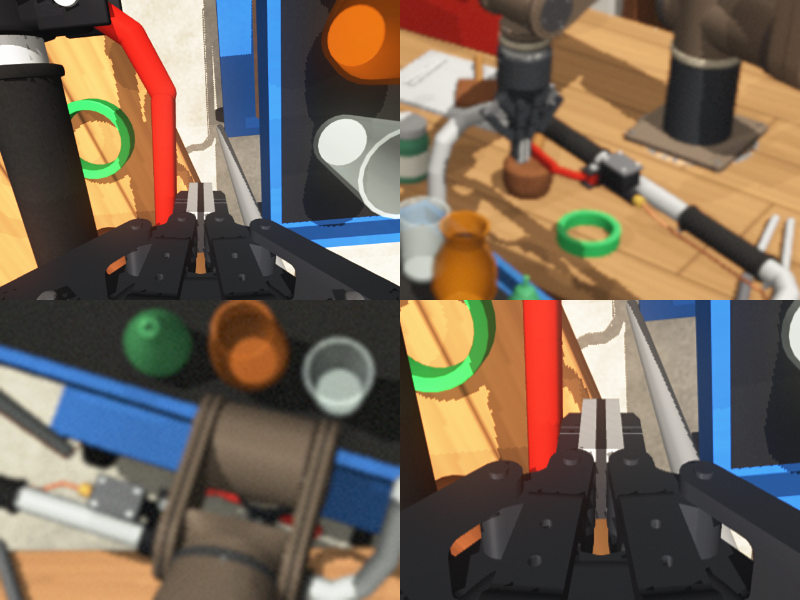

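The wrist torque puts the force at finger height, and the pictures show no other contact. It is friction along the blade, because the fingers lag the lever's arc by about 1 mm in -y. I'll relieve that as I go on.

```bash
python3 -m inch '[{"ax":0,"ay":0.01,"az":0,"x":0,"y":0,"z":-0.5,"hand":1},{"ax":0,"ay":0.01,"az":0,"x":0,"y":0,"z":-0.5,"hand":1},{"ax":0,"ay":0,"az":0,"x":0,"y":0,"z":-0.3,"hand":1}]'
python3 -c "from h import *; where()"
python3 -m inch '[{"ax":0,"ay":0.0095,"az":0,"x":-1,"y":0,"z":-0.6,"hand":1},{"ax":0,"ay":0.0095,"az":0,"x":-1,"y":0,"z":-0.6,"hand":1},{"ax":0,"ay":0.0095,"az":0,"x":-1,"y":0,"z":-0.6,"hand":1},{"ax":0,"ay":0.0095,"az":0,"x":-1,"y":0,"z":-0.6,"hand":1},{"ax":0,"ay":0,"az":0,"x":0,"y":0,"z":0,"hand":1}]'
python3 -c "from h import *; where()"
```

```text
time: 7.23
eef_pos: [0.5241, -0.0212, 0.1978]
tcp_rot: [-0.691, 0.148, -0.148, 0.692]
contact_force: [2.8, -0.3, 0.1]
opening: -0.002
t 7.23 cart mm [  77.9 -170.2  197.8] tool in cart
 [[ 0.993 -0.     0.117]
 [-0.117  0.002  0.993]
 [-0.    -1.     0.002]] 
F [2.73 0.53 0.11] q [-0.23 -0.    1.99  0.    1.16  0.19] open -0.002
time: 7.65
eef_pos: [0.5192, -0.022, 0.1977]
tcp_rot: [-0.688, 0.161, -0.161, 0.689]
contact_force: [2.7, 0.4, 0.2]
opening: 0.004
t 7.65 cart mm [  73.5 -172.4  197.7] tool in cart
 [[ 0.988  0.     0.154]
 [-0.154  0.001  0.988]
 [-0.    -1.     0.001]] 
F [2.41 1.18 0.24] q [-0.24 -0.02  2.    0.    1.16  0.22] open 0.004
```

```bash
python3 -m inch '[{"ax":0,"ay":0.0095,"az":0,"x":-1,"y":0,"z":-0.4,"hand":1},{"ax":0,"ay":0.0095,"az":0,"x":-1,"y":0,"z":-0.4,"hand":1},{"ax":0,"ay":0.0095,"az":0,"x":-1,"y":0,"z":-0.4,"hand":1},{"ax":0,"ay":0.0095,"az":0,"x":-1,"y":0,"z":-0.4,"hand":1},{"ax":0,"ay":0,"az":0,"x":0,"y":0,"z":0,"hand":1}]'
python3 -c "from h import *; where()"
python3 -m inch '[{"ax":0,"ay":0.005,"az":0,"x":-0.5,"y":0,"z":-0.3,"hand":1},{"ax":0,"ay":0.005,"az":0,"x":-0.5,"y":0,"z":-0.3,"hand":1},{"ax":0,"ay":0,"az":0,"x":0,"y":0,"z":0,"hand":1}]'
python3 -c "from h import *; where()"
```

```text
time: 8.07
eef_pos: [0.515, -0.0221, 0.1977]
tcp_rot: [0.686, -0.174, 0.174, -0.685]
contact_force: [3.7, -0.7, -0.0]
opening: 0.005
t 8.07 cart mm [  69.5 -173.8  197.7] tool in cart
 [[ 0.981  0.     0.192]
 [-0.192 -0.     0.981]
 [ 0.    -1.    -0.   ]] 
F [ 3.71  0.45 -0.02] q [-0.24 -0.03  2.01 -0.    1.16  0.26] open 0.005
time: 8.32
eef_pos: [0.5139, -0.0221, 0.1977]
tcp_rot: [0.685, -0.177, 0.177, -0.685]
contact_force: [3.5, -1.0, -0.8]
opening: -0.001
t 8.32 cart mm [  68.5 -174.1  197.7] tool in cart
 [[ 0.979  0.     0.201]
 [-0.201 -0.     0.979]
 [ 0.    -1.    -0.   ]] 
F [ 3.67  0.09 -0.8 ] q [-0.24 -0.03  2.01 -0.    1.16  0.27] open -0.001
```

```bash
for i in 1; do python3 -m inch '[{"ax":0,"ay":0.004,"az":0,"x":-0.5,"y":0,"z":-0.2,"hand":1},{"ax":0,"ay":0.004,"az":0,"x":-0.5,"y":0,"z":-0.2,"hand":1},{"ax":0,"ay":0,"az":0,"x":0,"y":0,"z":0,"hand":1}]' >/dev/null; python3 -c "from h import *; where()"; done
python3 -m inch '[{"ax":0,"ay":0.004,"az":0,"x":-0.5,"y":0,"z":-0.2,"hand":1},{"ax":0,"ay":0,"az":0,"x":0,"y":0,"z":0,"hand":1}]'>/dev/null; python3 -c "from h import *; where()"
```

```text
t 8.57 cart mm [  67.4 -174.4  197.7] tool in cart
 [[ 0.978  0.     0.209]
 [-0.209 -0.     0.978]
 [ 0.    -1.    -0.   ]] 
F [ 3.69 -0.53 -0.05] q [-0.24 -0.03  2.01 -0.    1.16  0.27] open -0.002
t 8.73 cart mm [  66.9 -174.5  197.7] tool in cart
 [[ 0.977  0.     0.213]
 [-0.213 -0.001  0.977]
 [ 0.    -1.    -0.   ]] 
F [ 4.15 -1.13  0.08] q [-0.24 -0.03  2.01 -0.    1.16  0.28] open -0.0
```

```bash

python3 -m inch '[{"ax":0,"ay":0.003,"az":0,"x":-0.4,"y":0,"z":-0.4,"hand":1},{"ax":0,"ay":0,"az":0,"x":0,"y":0,"z":0,"hand":1}]'>/dev/null; python3 -c "from h import *; where()"
python3 -m inch '[{"ax":0,"ay":0.003,"az":0,"x":-0.4,"y":0,"z":-0.3,"hand":1},{"ax":0,"ay":0,"az":0,"x":0,"y":0,"z":0,"hand":1}]'>/dev/null; python3 -c "from h import *; where()"
```

```text
t 8.9 cart mm [  66.4 -174.7  197.7] tool in cart
 [[ 0.976  0.     0.216]
 [-0.216 -0.     0.976]
 [ 0.    -1.     0.   ]] 
F [ 3.54 -0.46  0.54] q [-0.24 -0.03  2.01 -0.    1.16  0.28] open -0.003
t 9.07 cart mm [  65.9 -174.7  197.7] tool in cart
 [[ 0.976  0.     0.219]
 [-0.219  0.     0.976]
 [ 0.    -1.     0.   ]] 
F [3.45 0.35 0.13] q [-0.24 -0.03  2.02  0.    1.16  0.28] open -0.004
```

```bash

python3 -m inch '[{"ax":0,"ay":0.003,"az":0,"x":-0.4,"y":0,"z":-0.2,"hand":1},{"ax":0,"ay":0,"az":0,"x":0,"y":0,"z":0,"hand":1}]'>/dev/null; python3 -c "from h import *; where()"
python3 -m inch '[{"ax":0,"ay":0.003,"az":0,"x":-0.4,"y":0,"z":-0.2,"hand":1},{"ax":0,"ay":0,"az":0,"x":0,"y":0,"z":0,"hand":1}]'>/dev/null; python3 -c "from h import *; where()"
```

```text
t 9.23 cart mm [  65.8 -174.8  197.7] tool in cart
 [[ 0.975  0.001  0.222]
 [-0.222  0.     0.975]
 [ 0.001 -1.     0.001]] 
F [ 4.49  0.64 -0.15] q [-0.24 -0.04  2.02  0.    1.16  0.29] open 0.0
t 9.4 cart mm [  65.7 -174.9  197.8] tool in cart
 [[ 0.974  0.003  0.225]
 [-0.225  0.001  0.974]
 [ 0.002 -1.     0.001]] 
F [ 6.18  0.43 -0.99] q [-0.24 -0.04  2.02  0.    1.16  0.29] open -0.004
```

It's firm: x has stalled at 65.7–65.8 while the force rises. A slight touch more, then hold for over 2 s.

```bash
Z='{"ax":0,"ay":0,"az":0,"x":0,"y":0,"z":0,"hand":1}'
python3 -m inch '[{"ax":0,"ay":0,"az":0,"x":-0.3,"y":0,"z":0,"hand":1},{"ax":0,"ay":0,"az":0,"x":0,"y":0,"z":0,"hand":1},{"ax":0,"ay":0,"az":0,"x":0,"y":0,"z":0,"hand":1},{"ax":0,"ay":0,"az":0,"x":0,"y":0,"z":0,"hand":1},{"ax":0,"ay":0,"az":0,"x":0,"y":0,"z":0,"hand":1}]'
python3 - <<'E'
from h import *
from plant import *
where()
c=read_camera("wrist")["img"]; t=read_camera("top")["img"][200:310,200:360]
cv2.imwrite("pics/m2.png",np.hstack([cv2.resize(c,(400,300)),cv2.resize(t,(400,300),interpolation=cv2.INTER_CUBIC)])[:,:,::-1])
E
```

```text
time: 9.82
eef_pos: [0.5111, -0.022, 0.1978]
tcp_rot: [-0.682, 0.184, -0.186, 0.682]
contact_force: [7.6, -1.6, -0.1]
opening: 0.004
t 9.82 cart mm [  65.7 -174.9  197.8] tool in cart
 [[ 0.974  0.003  0.225]
 [-0.225  0.     0.974]
 [ 0.003 -1.     0.001]] 
F [ 7.74  0.78 -0.07] q [-0.24 -0.04  2.02  0.    1.16  0.29] open 0.004
```

View pics/m2.png

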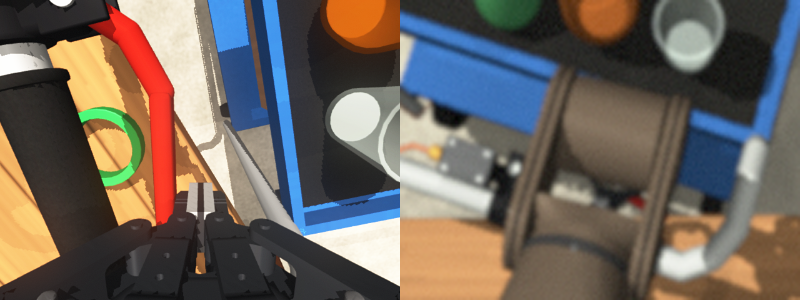

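The lever is against the finger backs, short of the grip, and the knuckles are clear of the bar. I'll hold.

```bash

python3 -m inch '[{"ax":0,"ay":0,"az":0,"x":0,"y":0,"z":0,"hand":1},{"ax":0,"ay":0,"az":0,"x":0,"y":0,"z":0,"hand":1},{"ax":0,"ay":0,"az":0,"x":0,"y":0,"z":0,"hand":1},{"ax":0,"ay":0,"az":0,"x":0,"y":0,"z":0,"hand":1},{"ax":0,"ay":0,"az":0,"x":0,"y":0,"z":0,"hand":1}]'
python3 -m inch '[{"ax":0,"ay":0,"az":0,"x":0,"y":0,"z":0,"hand":1},{"ax":0,"ay":0,"az":0,"x":0,"y":0,"z":0,"hand":1},{"ax":0,"ay":0,"az":0,"x":0,"y":0,"z":0,"hand":1},{"ax":0,"ay":0,"az":0,"x":0,"y":0,"z":0,"hand":1},{"ax":0,"ay":0,"az":0,"x":0,"y":0,"z":0,"hand":1}]'
python3 -m inch '[{"ax":0,"ay":0,"az":0,"x":0,"y":0,"z":0,"hand":1},{"ax":0,"ay":0,"az":0,"x":0,"y":0,"z":0,"hand":1},{"ax":0,"ay":0,"az":0,"x":0,"y":0,"z":0,"hand":1},{"ax":0,"ay":0,"az":0,"x":0,"y":0,"z":0,"hand":1},{"ax":0,"ay":0,"az":0,"x":0,"y":0,"z":0,"hand":1}]'
python3 -m inch '[{"ax":0,"ay":0,"az":0,"x":0,"y":0,"z":0,"hand":1},{"ax":0,"ay":0,"az":0,"x":0,"y":0,"z":0,"hand":1},{"ax":0,"ay":0,"az":0,"x":0,"y":0,"z":0,"hand":1},{"ax":0,"ay":0,"az":0,"x":0,"y":0,"z":0,"hand":1},{"ax":0,"ay":0,"az":0,"x":0,"y":0,"z":0,"hand":1}]'
python3 -m inch '[{"ax":0,"ay":0,"az":0,"x":0,"y":0,"z":0,"hand":1},{"ax":0,"ay":0,"az":0,"x":0,"y":0,"z":0,"hand":1},{"ax":0,"ay":0,"az":0,"x":0,"y":0,"z":0,"hand":1},{"ax":0,"ay":0,"az":0,"x":0,"y":0,"z":0,"hand":1},{"ax":0,"ay":0,"az":0,"x":0,"y":0,"z":0,"hand":1}]'
```

```text
time: 10.33
eef_pos: [0.511, -0.022, 0.1978]
tcp_rot: [-0.682, 0.184, -0.186, 0.682]
contact_force: [7.4, -1.5, -0.7]
opening: 0.002
time: 10.75
eef_pos: [0.511, -0.0221, 0.1978]
tcp_rot: [-0.682, 0.184, -0.186, 0.682]
contact_force: [6.7, -1.2, -1.4]
opening: 0.003
time: 11.17
eef_pos: [0.5111, -0.022, 0.1978]
tcp_rot: [-0.682, 0.184, -0.186, 0.683]
contact_force: [6.8, -1.8, -1.5]
opening: 0.003
time: 11.58
eef_pos: [0.5111, -0.022, 0.1978]
tcp_rot: [-0.682, 0.184, -0.186, 0.682]
contact_force: [7.3, -1.6, -1.7]
opening: -0.001
time: 12.0
eef_pos: [0.5111, -0.022, 0.1978]
tcp_rot: [-0.682, 0.184, -0.186, 0.683]
contact_force: [7.2, -2.3, -0.9]
opening: -0.002
```

Held for over 2.5 s at about 7 N. Now I'll ease it back along the arc.

```bash

python3 -m inch '[{"ax":0,"ay":-0.0095,"az":0,"x":1,"y":0,"z":0.5,"hand":1},{"ax":0,"ay":-0.0095,"az":0,"x":1,"y":0,"z":0.5,"hand":1},{"ax":0,"ay":-0.0095,"az":0,"x":1,"y":0,"z":0.5,"hand":1},{"ax":0,"ay":-0.0095,"az":0,"x":1,"y":0,"z":0.5,"hand":1},{"ax":0,"ay":-0.0095,"az":0,"x":1,"y":0,"z":0.5,"hand":1}]' >/dev/null
python3 -c "from h import *; where()"
python3 -m inch '[{"ax":0,"ay":-0.0095,"az":0,"x":1,"y":0,"z":0.5,"hand":1},{"ax":0,"ay":-0.0095,"az":0,"x":1,"y":0,"z":0.5,"hand":1},{"ax":0,"ay":-0.0095,"az":0,"x":1,"y":0,"z":0.5,"hand":1},{"ax":0,"ay":-0.0095,"az":0,"x":1,"y":0,"z":0.5,"hand":1},{"ax":0,"ay":-0.0095,"az":0,"x":1,"y":0,"z":0.5,"hand":1}]' >/dev/null
python3 -c "from h import *; where()"
```

```text
t 12.42 cart mm [  70.1 -173.5  197.6] tool in cart
 [[ 0.984 -0.     0.177]
 [-0.177  0.     0.984]
 [-0.    -1.     0.   ]] 
F [ 2.54 -0.44  0.5 ] q [-0.24 -0.02  2.    0.    1.16  0.24] open -0.001
t 12.83 cart mm [  75.4 -171.7  197.6] tool in cart
 [[ 0.991 -0.001  0.13 ]
 [-0.13   0.     0.991]
 [-0.001 -1.     0.   ]] 
F [2.99 1.07 1.03] q [-0.24 -0.01  1.99  0.    1.16  0.2 ] open -0.001
```

```bash

python3 -m inch '[{"ax":0,"ay":-0.009,"az":0,"x":1,"y":0,"z":0.5,"hand":1},{"ax":0,"ay":-0.009,"az":0,"x":1,"y":0,"z":0.5,"hand":1},{"ax":0,"ay":-0.009,"az":0,"x":1,"y":0,"z":0.5,"hand":1},{"ax":0,"ay":-0.009,"az":0,"x":1,"y":0,"z":0.5,"hand":1},{"ax":0,"ay":-0.009,"az":0,"x":1,"y":0,"z":0.5,"hand":1}]' >/dev/null
python3 -c "from h import *; where()"
python3 -m inch '[{"ax":0,"ay":-0.009,"az":0,"x":1,"y":0,"z":0.5,"hand":1},{"ax":0,"ay":-0.009,"az":0,"x":1,"y":0,"z":0.5,"hand":1},{"ax":0,"ay":-0.009,"az":0,"x":1,"y":0,"z":0.5,"hand":1},{"ax":0,"ay":-0.009,"az":0,"x":1,"y":0,"z":0.5,"hand":1}]' >/dev/null
python3 -c "from h import *; where()"
python3 -m inch '[{"ax":0,"ay":-0.009,"az":0,"x":0.7,"y":0,"z":0.4,"hand":1},{"ax":0,"ay":-0.009,"az":0,"x":0.7,"y":0,"z":0.4,"hand":1},{"ax":0,"ay":-0.009,"az":0,"x":0.7,"y":0,"z":0.4,"hand":1},{"ax":0,"ay":-0.009,"az":0,"x":0.7,"y":0,"z":0.4,"hand":1}]' >/dev/null
python3 -c "from h import *; where()"
```

```text
t 13.25 cart mm [  80.5 -169.9  197.4] tool in cart
 [[ 0.996 -0.001  0.085]
 [-0.085  0.     0.996]
 [-0.001 -1.    -0.   ]] 
F [1.74 0.56 1.93] q [-0.23  0.    1.98  0.    1.16  0.16] open 0.003
t 13.58 cart mm [  84.6 -168.2  197.3] tool in cart
 [[ 0.999 -0.001  0.05 ]
 [-0.05  -0.     0.999]
 [-0.001 -1.    -0.   ]] 
F [ 0.57 -0.11  1.27] q [-0.23  0.01  1.97  0.    1.16  0.12] open -0.002
t 13.92 cart mm [  87.5 -166.7  197.3] tool in cart
 [[ 1.    -0.001  0.014]
 [-0.014 -0.     1.   ]
 [-0.001 -1.    -0.   ]] 
F [-0.07 -0.05  0.31] q [-0.23  0.02  1.96 -0.    1.16  0.09] open -0.001
```

```bash

python3 -m inch '[{"ax":0,"ay":-0.007,"az":0,"x":0.7,"y":0,"z":0.3,"hand":1},{"ax":0,"ay":-0.007,"az":0,"x":0.7,"y":0,"z":0.3,"hand":1},{"ax":0,"ay":0,"az":0,"x":0.7,"y":0,"z":0.3,"hand":1},{"ax":0,"ay":0,"az":0,"x":0.7,"y":0,"z":0.3,"hand":1},{"ax":0,"ay":0,"az":0,"x":0.7,"y":0,"z":0.3,"hand":1}]' >/dev/null
python3 -c "from h import *; where()"
python3 -m inch '[{"ax":0,"ay":0,"az":0,"x":1,"y":0,"z":0,"hand":1},{"ax":0,"ay":0,"az":0,"x":2,"y":0,"z":0,"hand":1},{"ax":0,"ay":0,"az":0,"x":4,"y":0,"z":0,"hand":1},{"ax":0,"ay":0,"az":0,"x":7,"y":0,"z":0,"hand":1},{"ax":0,"ay":0,"az":0,"x":8,"y":0,"z":0,"hand":1}]' >/dev/null
python3 -m inch '[{"ax":0,"ay":0,"az":0,"x":8,"y":0,"z":0,"hand":1},{"ax":0,"ay":0,"az":0,"x":2,"y":-15,"z":0,"hand":1},{"ax":0,"ay":0,"az":0,"x":0,"y":-25,"z":0,"hand":1},{"ax":0,"ay":0,"az":0,"x":0,"y":-30,"z":0,"hand":1},{"ax":0,"ay":0,"az":0,"x":0,"y":-18,"z":0,"hand":1}]' >/dev/null
python3 -m inch '[{"ax":0,"ay":0,"az":0,"x":0,"y":0,"z":0,"hand":1},{"ax":0,"ay":0,"az":0,"x":0,"y":0,"z":0,"hand":1},{"ax":0,"ay":0,"az":0,"x":0,"y":0,"z":0,"hand":1}]' >/dev/null
python3 - <<'E'
from h import *
from plant import *
s,A,M=where()
c=read_camera("wrist"); T=np.eye(4);T[:3,:3]=M;T[:3,3]=s["eef_pos"]; Tw=T@c["T_tool_cam"]
cv2.imwrite("pics/w3.png",c["img"][:,:,::-1])
k=np.load("cart.npz"); o=k["o"]*[1,1,0]
for n,P in(("press",(77.5,-165,200)),("ball",(72,-210,200))): print(n,proj(c,o+A@np.array(P)/1e3,Tw).round(0))
t=read_camera("top")["img"]; t0=np.load("pics/top0.npz")["img"]
d=cv2.absdiff(t,t0)[:200].max(2); print("tray diff px",[(int((d[y-15:y+15,x-15:x+15]>40).sum())) for x,y in((243,185),(279,185),(316,185))])
E
```

```text
t 14.33 cart mm [  91.  -165.4  197.4] tool in cart
 [[ 1.    -0.001  0.   ]
 [-0.    -0.     1.   ]
 [-0.001 -1.    -0.   ]] 
F [-0.07 -0.03  1.09] q [-0.23  0.03  1.95 -0.    1.16  0.08] open 0.002
t 15.42 cart mm [ 123.  -165.4  284.3] tool in cart
 [[ 1.    -0.002  0.001]
 [-0.001 -0.     1.   ]
 [-0.002 -1.    -0.   ]] 
F [ 0.77  0.52 -0.62] q [-0.23  0.02  1.79 -0.    1.32  0.07] open 0.0
press [[237. 256.]]
ball [[232. 329.]]
tray diff px [21, 268, 59]
```

View pics/w3.png

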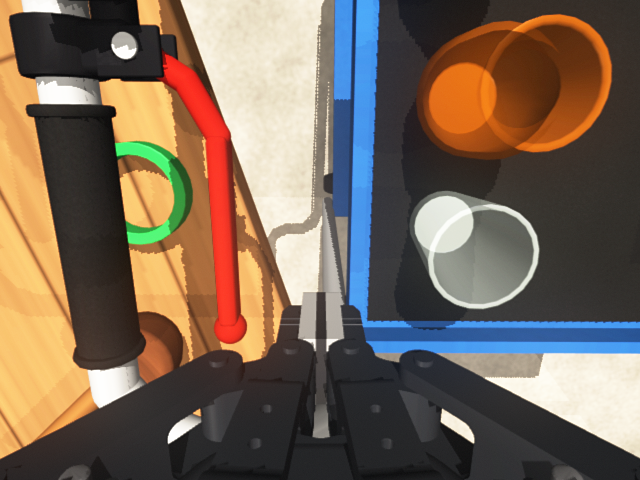

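The ball is at (230,329) against a prediction of (232,329), the same offset as before the press, so the lever is back at rest. The glass hasn't moved. I'll rise well clear and hand in.

```bash
python3 -m inch '[{"ax":0,"ay":0,"az":0,"x":0,"y":-20,"z":0,"hand":1},{"ax":0,"ay":0,"az":0,"x":0,"y":-25,"z":0,"hand":1},{"ax":0,"ay":0,"az":0,"x":0,"y":-15,"z":0,"hand":1},{"ax":0,"ay":0,"az":0,"x":0,"y":0,"z":0,"hand":1},{"ax":0,"ay":0,"az":0,"x":0,"y":0,"z":0,"hand":1}]'
python3 -m inch '[{"ax":0,"ay":0,"az":0,"x":0,"y":0,"z":0,"hand":1},{"ax":0,"ay":0,"az":0,"x":0,"y":0,"z":0,"hand":1},{"ax":0,"ay":0,"az":0,"x":0,"y":0,"z":0,"hand":1}]'
python3 -c "
from plant import *
print(sign_off())"
```

```text
time: 15.93
eef_pos: [0.5688, -0.0301, 0.345]
tcp_rot: [-0.699, 0.107, -0.107, 0.699]
contact_force: [-0.2, 0.7, -0.5]
opening: 0.003
time: 16.18
eef_pos: [0.5682, -0.03, 0.3435]
tcp_rot: [-0.699, 0.108, -0.106, 0.699]
contact_force: [-1.2, -0.9, -0.1]
opening: -0.002
the job is handed in; nothing more can be done
None
```

The brake check is done and handed in at about 16 s. With the fingers closed, I pressed the red lever slowly with their backs until it came up firm, after about 24 mm of travel and short of the grip. I held it there for over 2 s at about 7 N, eased it back along its arc and lifted clear.

- **Lever at rest:** the last wrist picture shows the ball within 2 px of its predicted rest position, with the same offset as before the press.
- **Glass and bench:** the vase and tumbler look unmoved in the wrist views before and after. The pear and most of the bench things were out of that view. My before/after comparison of the top camera's pictures was inconclusive: it showed changed pixels near the glass, where I think the arm was in the way. I felt no contact there.
- **Force along the blade:** partway through the press the sideways force rose to about 4 N. The fingers were lagging the lever's arc by about 1 mm, so I stopped, saw no other contact and corrected it.
- **Last 3–4 mm of the return:** I felt no clear force there, so only the final picture shows that the lever came fully out.

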